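# Centre the creamer on the warmer

## Robot

A 6-joint arm with a two-finger parallel gripper is mounted at the origin on the work surface. World frame = base frame: x ahead of the robot, y to its left, z up, the work surface at z = 0. Lengths are in m, angles in rad, forces in N, time in s.
With the tool pointing down it reaches from about 0.375 to 0.9 m from the base axis. Payload 3.1 kg.
Tool frame: the origin (TCP) lies at the centre of the arm's flange, where the gripper is bolted on; the fingertips stand 173 mm ahead of it and the grasp point (between the pads) lies 155 mm ahead of it; z points along the fingers, x is the direction in which the jaws open and shut, and the axes are right-handed (so a half turn about z gives the same grasp; the last joint's range is limited). The gripper opens to 85 mm and grips with 20 to 120 N. Pads are 22 mm wide; open, the fingers measure 114 mm over their backs; the gripper's body (76 mm by 85 mm) begins 54 mm behind the grasp point. The pads swing forward as they close: fully open they stand 13 mm farther back than shut.
Start: joints at [-1.365, 0.527, 1.433, -0, 1.181, -0.178], TCP at [0.235, -0.579, 0.405] pointing down, gripper open.
Joint ranges: [-3.08, 3.08], [-0.75, 2.2], [0.22, 2.44], [-1.43, 4.57], [0, 2.65], [-2.85, 2.85]. Speed limits (rad/s): [2.79, 2.79, 3.14, 3.14, 3.14, 3.14].

## Interface

Orientations are given as a unit quaternion [x, y, z, w].
In Python, from station import manip gives the robot as it stands.
- The arm moves only by the shell command python3 -m jog 'ROWS' [OPENING] [FORCE]. ROWS is JSON, a list that holds one entry, the list of rows, each a list of 4 numbers: the shift along the world's x, y, z in mm, then the turn about the world's z in degrees. A call has exactly 8 rows; each row shifts and turns the commanded pose from where the row before left it; what a row does not reach is not made up. A row lasts 1/8 s, in which the tool goes at most 62.5 mm and 10.7 degrees, less where a joint would pass 70% of its speed; a pose out of reach is approached as far as the arm can. A call is refused whole if a number of a shift passes 62.5 or a number of a turn 10.7, either way. A call with a gripper value outside its range is refused whole. OPENING is the opening in per cent of the stroke, from 0 (shut) to 100 (fully open), set as the call begins (- or left out, the last holds). The fingers move at their own pace and stop on an object; FORCE is the grip in N (left out, the last holds). Time passes only in rows, so rows that do not move let the fingers close, or fill a call up. It gives the time, the measured TCP pose, the force and the opening at its end, in the units of the state.
- manip.sense(): the state, without advancing time (a new reading comes with each control period).
- manip.snapshot(name): name is "side" or "top" or "wrist"; returns the picture (420x560x3 uint8, red, green, blue); there is no depth.
- manip.camera_info(name): a dict with "fx", "fy", "cx", "cy" (pixels), "R" (3x3) and "t" (3): a world point X has camera coordinates R X + t. Camera axes: x right, y down, z forward; pixel columns grow to the right and rows downward; lengths in m; the calibration is good to about 2 mm. A picture is of the moment at which its call begins: read the wrist's pose just before it. camera_info takes no time and is no camera call; for the wrist camera it gives the pose at the moment of the call.
- manip.sign_off(): hands the job in, once; it reports no verdict.
The state is a dict: "t": time; "q": joint angles; "qd": joint speeds; "tau": joint torques, N m; "tcp_pos": TCP position; "tool_rot": TCP orientation; "force": force on the tool from outside, world axes, zero at the start; "ft_torque": the same for the moment, N m; "finger_gap": opening from 0.0 (shut) to 1.0 (fully open).
Only numpy, scipy, OpenCV 4.12 (cv2) and the standard library are available. Lean on these libraries where they do the work, as an engineer would, in place of code of your own. Each camera call takes 0.05 s, during which the arm holds its last target. There are 200 camera calls.

## Task

The little white creamer has been set down too near the edge of the round warmer and is too hot to pick up. Without pinching or lifting it, nudge it with light touches of the fingertips until it stands upright in the middle of the warmer with its whole foot on the pale heated disc, then draw clear. It has a narrow foot, so touch it gently and low on the belly so that it does not rock over, and leave the other things where they are.

Things in the scene. Friction and masses are not known exactly. Their poses are not given: they have to be found in the camera images.
- warmer: round cordless cup warmer, 96 mm diameter, 30 mm high, brushed metal side and flat dark glass top (92 mm), in the middle of the top a pale heated disc of 45 mm diameter. Origin at the centre of its underside, on the counter; z up. It grips the counter and does not move. Its top is level at 30 mm above the counter.
- creamer: small white ceramic creamer, about 160 g, hollow, open at the top, 66 mm high, standing on the warmer's top. Origin at the centre of its foot's underside; z up along its axis. Round foot 31 mm in diameter, neck 42 mm at a height of 52 mm, rim 46 mm; a small pouring lip on its -y side reaches 30 mm out at the rim. With its axis within 7 mm of the warmer's axis the foot is wholly on the pale disc.
- creamer_belly (a point): point on the creamer's axis at its widest, 26 mm above its foot, where the round belly is 55 mm in diameter. The foot slides easily on the glass (friction about 0.35, under 1 N): pushed at this height or lower it slides upright; pushed on the neck or rim, 45 mm up or more, it may tip. It stays where it is left; struck faster than about 0.1 m/s it shoots off.
- creamer_handle (a point): outermost part of the creamer's loop handle, 45 mm out from the axis on its +y side and 36 mm above the foot. The loop is 6 mm thick, reaches 48 mm out and spans heights of 18 to 60 mm above the foot. Pushed here the creamer tends to twist or tip.
- egg_ring: stainless steel egg ring, 90 mm diameter, 18 mm high, open top and bottom, with a small upright black-tipped handle on its +x side reaching 66 mm out and 52 mm high. Origin at the centre of its underside. Bystander, stands 140 to 160 mm from the warmer's centre.
- pinch_bowl: small clear glass bowl, 74 mm diameter, 34 mm high. Origin at the centre of its underside. Bystander, stands 140 to 160 mm from the warmer's centre.
- shaker: salt shaker, glass with steel cap, 42 mm diameter, 77 mm high. Origin at the centre of its underside. Bystander, stands 140 to 160 mm from the warmer's centre.
- turner: teal silicone pancake turner lying flat, about 300 mm long, up to 16 mm high, blade 78 mm wide to its +x. Origin under its middle. Bystander.
- tongs: locking steel tongs with black grips lying flat, about 265 mm long, 75 mm wide at the tips to its +x, 24 mm high. Origin under its middle. Bystander.
- ramekin: blue ceramic ramekin, 80 mm diameter, 45 mm high. Origin at the centre of its underside. Bystander.
Mind the look-alikes: they are no part of the job. What is shaped like the warmer but brown or yellow is not meant.

How it is judged:
At the end, for the whole second after the job is handed in: the creamer stands upright (within 0.04 rad) and still on top of the warmer, its axis within 7 mm of the warmer's axis, so that the whole foot is on the pale disc (horizontal distance between creamer and warmer below 0.007 m and angle between creamer's own z axis and vertical below 0.04 rad and z of creamer in the frame of warmer between 0.027 and 0.033 m and linear speed of creamer below 0.01 m/s); the robot touches nothing.
It fails at once if the creamer is tipped by more than 0.26 rad (15 degrees) (angle between creamer's own z axis and vertical above 0.26 rad).
It fails at once if the creamer is lifted (8 mm) or falls off the warmer (z of creamer in the frame of warmer above 0.038 m or z of creamer in the frame of warmer below 0.022 m).
It fails at once if the creamer is pinched or pushed hard (over 10 N) (contact force between any of the fingers, the arm and creamer above 10 N).
It fails at once if the creamer is struck so that it shoots off (over 0.25 m/s) (linear speed of creamer above 0.25 m/s).
It fails at once if a bystander is moved by more than 15 mm (distance of any of egg_ring, pinch_bowl, shaker, turner, tongs, ramekin from where it was at the start of the episode above 0.015 m).
It also fails if it takes over 64 s, if anything falls off the work surface, if the arm or the gripper's body presses on something with over 40 N, if the wrist force passes 120 N, or if a joint passes its speed limit or range.

## Working session

There is one attempt and no reset: what is moved stays moved. The work goes in short steps, Python scripts to look and compute and a shell command to move; the robot and the scene stay as the last step left them, time stands still between calls to the robot, and variables do not carry over. Pictures are saved under pics/ and viewed, about 8 in all and at most 12, crops included, and the job is handed in when it is done.

```bash
mkdir -p pics; ls; python3 - <<'E'
from station import manip
import cv2
for n in("side","top"):
    im=manip.snapshot(n); cv2.imwrite(f"pics/{n}0.png",im[:,:,::-1])
    c=manip.camera_info(n); print(n,c)
s=manip.sense();print(s["t"],s["tcp_pos"],s["tool_rot"],s["force"])
E
```

```text
pics
side {'fx': 431.936449577284, 'fy': 431.936449577284, 'cx': 272.94856421854513, 'cy': 213.0516233445769, 'R': array([[ 0.9623063 , -0.27170812,  0.01188605],
       [-0.165054  , -0.61818908, -0.76850468],
       [ 0.21615679,  0.73757505, -0.63973376]]), 't': array([-0.52598336,  0.13642598,  1.30979593])}
top {'fx': 515.7238848556287, 'fy': 515.7238848556287, 'cx': 281.5431561562987, 'cy': 199.27172579843847, 'R': array([[ 0.02014226, -0.99973293,  0.01132982],
       [-0.99341149, -0.02129105, -0.11260688],
       [ 0.11281803, -0.00898701, -0.99357502]]), 't': array([-0.01667676,  0.5514846 ,  1.35522883])}
0.1 [ 0.23456503 -0.57898833  0.40382077] [ 8.29251062e-01 -5.58875403e-01 -6.91790616e-04 -6.93250155e-04] [-0.18298515 -1.12993973 -0.37326394]
```

View pics/top0.png

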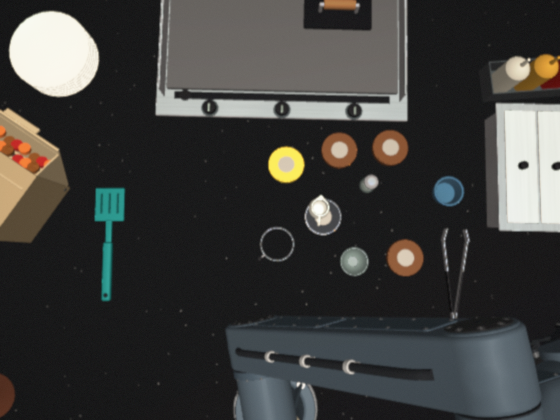

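View pics/side0.png

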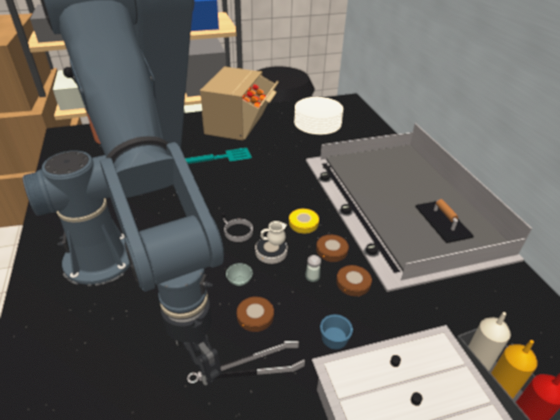

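The top view shows the warmer near (323,216), with the creamer on its upper-left part near (319,207). The neighbours are the egg ring (277,244), the bowl (354,261) and the shaker (370,183). I'll enlarge both views.

```bash
python3 - <<'E'
import cv2,numpy as np
t=cv2.imread("pics/top0.png")[188:240,292:352]; s=cv2.imread("pics/side0.png")[214:266,242:302]
f=lambda a:cv2.resize(a,None,fx=6.5,fy=6.5,interpolation=cv2.INTER_CUBIC)
cv2.imwrite("pics/c0.png",np.hstack([f(t),f(s)]))
E
```

```text
(no output)
```

View pics/c0.png

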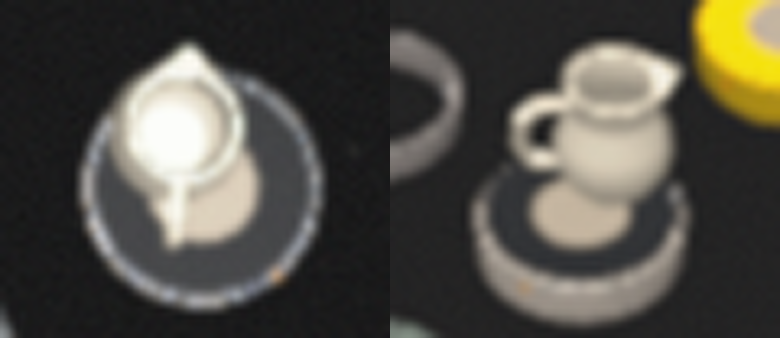

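```bash
cat > h.py <<'E'
import numpy as np
from station import manip
def ray(n,u,v,z,c=None):
    c=c or manip.camera_info(n); R,t=np.array(c["R"]),np.array(c["t"]); o=-R.T@t
    d=R.T@np.array([(u-c["cx"])/c["fx"],(v-c["cy"])/c["fy"],1]); return o+d*(z-o[2])/d[2]
def proj(n,X,c=None):
    c=c or manip.camera_info(n); p=np.array(c["R"])@X+c["t"]; return np.array([c["fx"]*p[0]/p[2]+c["cx"],c["fy"]*p[1]/p[2]+c["cy"]])
E
python3 - <<'E'
from h import *
np.set_printoptions(precision=4,suppress=True)
g=lambda x,y,a,b:((x+.5)/6.5-.5+a,(y+.5)/6.5-.5+b)
T=lambda x,y,z:ray("top",*g(x,y,292,188),z)[:2]
S=lambda x,y,z:ray("side",*g(x-390,y,242,214),z)[:2]
print("warmer",T(202,188,.03),S(581,213,.03))
print("rim",T(182,124,.096),S(612,78,.096))
print("handle",T(174,245,.066),S(513,132,.066))
print("lip",T(188,45,.096),S(683,72,.096))
for n,u,v,z in(("egg",277,244,.009),("bowl",354,261,.02),("shaker",370,183,.04)):print(n,ray("top",u,v,z)[:2])
E
```

```text
warmer [ 0.5077 -0.1164] [ 0.5072 -0.116 ]
rim [ 0.5274 -0.1024] [ 0.5259 -0.0995]
handle [ 0.4816 -0.1022] [ 0.4809 -0.0915]
lip [ 0.5588 -0.1044] [ 0.5587 -0.104 ]
egg [0.4322 0.0044]
bowl [ 0.3908 -0.2027]
shaker [ 0.5998 -0.2418]
```

```bash
python3 -m jog '[[[28,43,0,2],[28,43,0,2],[29,43,0,2],[29,43,0,2],[29,43,0,2],[29,43,0,2],[29,43,0,2],[29,43,0,2]]]' 0 20
python3 -m jog '[[[29,43,0,0],[29,43,0,0],[29,44,-10,0],[28,45,-20,0],[0,0,-25,0],[0,0,-25,0],[0,0,-10,0],[0,0,0,0]]]'
python3 - <<'E'
from h import *
import cv2
s=manip.sense();print(s["tcp_pos"],s["tool_rot"],s["force"],s["finger_gap"])
a=manip.snapshot("wrist");cv2.imwrite("pics/w1.png",a[:,:,::-1])
E
```

```text
t: 1.1
tcp_pos: [0.4653, -0.2337, 0.4045]
tool_rot: [0.899, -0.438, -0.0, -0.0]
force: [0.8, 0.3, 0.7]
finger_gap: 0.001
t: 2.1
tcp_pos: [0.5794, -0.0604, 0.3141]
tool_rot: [0.899, -0.438, -0.001, 0.0]
force: [0.0, -0.7, 0.4]
finger_gap: 0.002
[ 0.57943721 -0.0604032   0.31406819] [ 8.98902518e-01 -4.38147783e-01 -8.75177886e-04  1.30331075e-04] [ 0.02105511 -0.71691752  0.36430512] 0.0017854181822146578
```

View pics/w1.png

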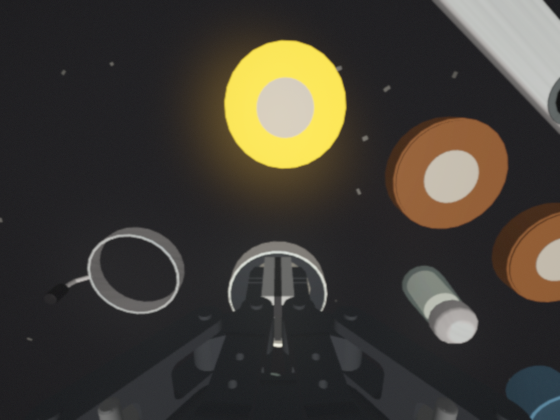

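The wrist view shows the closed fingers at (278,290) over the far side of the true warmer and clear of the yellow one. The creamer is hidden behind them. Next I descend beside it.

```bash
python3 -m jog '[[[0,0,-20,0],[0,0,-20,0],[0,0,-20,0],[0,0,-17,0],[0,0,-12,0],[0,0,-8,0],[0,0,0,0],[0,0,0,0]]]'
python3 - <<'E'
from h import *
import cv2
s=manip.sense();print(s["tcp_pos"],s["force"])
f=lambda a:cv2.resize(a,None,fx=4,fy=4,interpolation=cv2.INTER_CUBIC)
a=manip.snapshot("side")[194:280,222:322,::-1];b=manip.snapshot("top")[168:254,272:372,::-1]
cv2.imwrite("pics/s2.png",np.hstack([f(a),f(b)]))
E
```

```text
t: 3.15
tcp_pos: [0.5799, -0.0603, 0.2181]
tool_rot: [0.899, -0.438, 0.0, -0.0]
force: [-0.2, -0.3, -0.1]
finger_gap: 0.002
[ 0.57987312 -0.06032091  0.21814039] [-0.17295317 -0.28508042 -0.06435959]
```

View pics/s2.png

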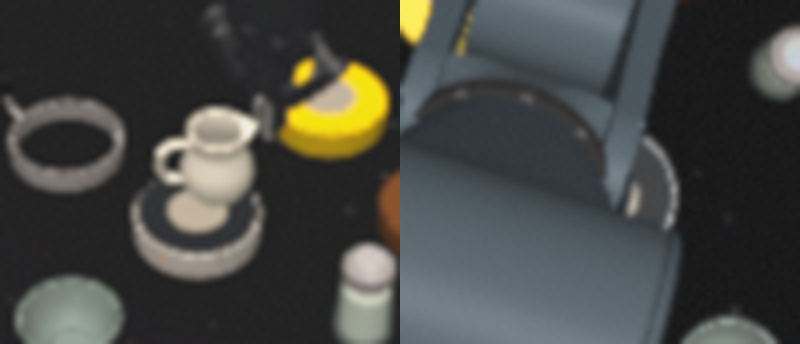

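The side crop shows the creamer still standing, with the fingertip at (262,140) just beyond its lip. The arm hides it in the top crop. I'll approach and start a slow push at about 0.04 m/s.

```bash
python3 -m jog '[[[-5,-4,0,0],[-5,-4,0,0],[-5,-4,0,0],[-4,-3,0,0],[-3,-2,0,0],[-3,-2,0,0],[-3,-2,0,0],[-2,-2,0,0]]]'
cat > v.py <<'E'
from h import *
import cv2,sys
s=manip.sense();print(s["tcp_pos"],s["force"])
a=manip.snapshot("side")[214:266,242:302,::-1]
cv2.imwrite(sys.argv[1],cv2.resize(a,None,fx=10,fy=10,interpolation=cv2.INTER_CUBIC))
p=np.array(s["tcp_pos"])-[0,0,.173]; print("tip crop px",(proj("side",p)-[242,214]+.5)*10)
E
python3 v.py pics/s3.png
```

```text
t: 4.25
tcp_pos: [0.5495, -0.0834, 0.2177]
tool_rot: [0.899, -0.438, 0.0, -0.0]
force: [0.2, 0.7, -0.2]
finger_gap: -0.002
[ 0.54951243 -0.08336672  0.21773551] [ 0.15720509  0.69164428 -0.23801109]
tip crop px [398.38704581 198.44782424]
```

View pics/s3.png

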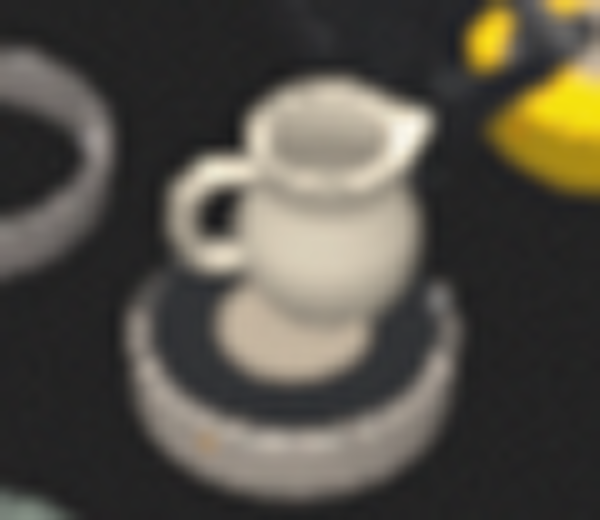

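```bash
python3 - <<'E'
from h import *
np.set_printoptions(precision=4,suppress=True)
c=lambda X:(proj("side",np.array(X))-[242,214]+.5)*10
S=lambda x,y,z:ray("side",x/10-.5+242,y/10-.5+214,z)[:2]
print("rim now",S(326,135,.096),"was",S(342,120,.096),"belly right edge etc")
print("target rim px",c([.5075,-.1162,.096]),"foot",c([.5075,-.1162,.03]))
E
```

```text
rim now [ 0.5195 -0.1044] was [ 0.5259 -0.0992] belly right edge etc
target rim px [297.8536 167.6906] foot [295.8103 328.8154]
```

The side view shows the creamer upright and sliding. Its rim centre is at about (326,135) and should end at (298,168), so about 12 mm remains in both x and y.

```bash
python3 -m jog '[[[-2,-2,0,0],[-2,-2,0,0],[-2,-2,0,0],[-1,-1,0,0],[-1,-1,0,0],[0,0,0,0],[0,0,0,0],[0,0,0,0]]]'
python3 v.py pics/s4.png
```

```text
t: 5.3
tcp_pos: [0.5416, -0.0912, 0.2177]
tool_rot: [0.899, -0.438, -0.0, 0.0]
force: [-0.2, -0.5, -1.1]
finger_gap: -0.002
[ 0.54159716 -0.09123187  0.21768165] [-0.15329594 -0.49332755 -1.07346222]
tip crop px [381.07288076 219.74074555]
```

View pics/s4.png

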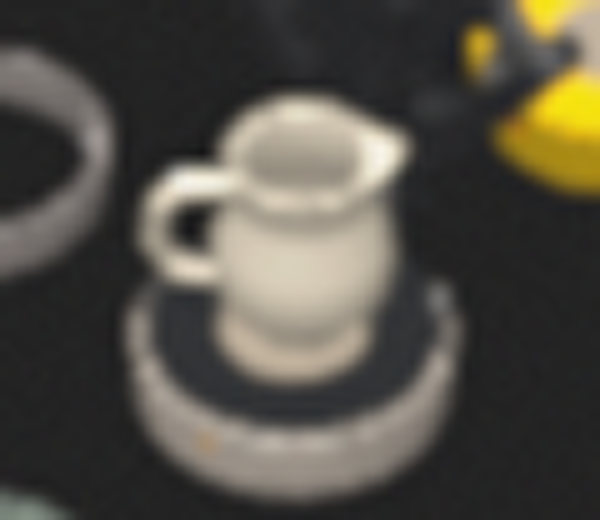

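The rim centre is now at about (300,154), against a target of (298,168). About 5 mm remains, mostly along -y, so I'll back off, square the fingers to y and take a clear look.

```bash
python3 -m jog '[[[5,4,0,0],[8,8,0,0],[8,15,0,0],[0,15,0,10],[-5,10,0,10],[-10,5,0,10],[-15,0,0,10],[-15,0,0,10]]]'
python3 - <<'E'
from h import *
import cv2
np.set_printoptions(precision=4,suppress=True)
s=manip.sense();print(s["q"])
f=lambda a:cv2.resize(a,None,fx=8,fy=8,interpolation=cv2.INTER_CUBIC)
a=manip.snapshot("side")[214:266,242:290,::-1];b=manip.snapshot("top")[188:240,298:346,::-1]
cv2.imwrite("pics/s5.png",np.hstack([f(a),f(b)]))
for X in([.5075,-.1162,.096],[.5075,-.1162,.03]):
  print((proj("side",np.array(X))-[242,214]+.5)*8,(proj("top",np.array(X))-[298,188]+.5)*8+[384,0])
E
```

```text
t: 6.35
tcp_pos: [0.5177, -0.033, 0.2178]
tool_rot: [1.0, -0.013, 0.0, -0.0]
force: [0.5, -0.3, -0.1]
finger_gap: -0.001
[-0.2794  0.6914  1.8379  0.0003  0.6119 -0.2526]
[238.2829 134.1525] [603.1555 216.2188]
[236.6482 263.0523] [584.4902 232.5948]
```

View pics/s5.png

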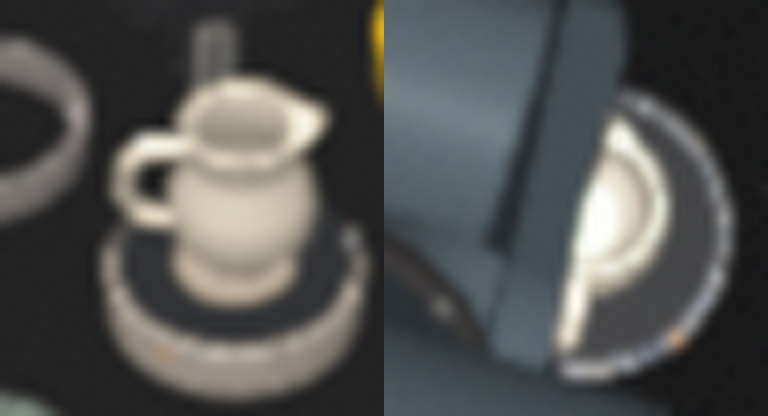

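Side crop: rim centre about (240,124), target (238,134). Top crop: about (597,213), target (603,216). Taken together, about 3.5 mm is still needed along -y.

```bash
python3 -m jog '[[[-8,-10,0,2],[0,-10,0,0],[0,-8,0,0],[0,-5,0,0],[0,-4,0,0],[0,-3,0,0],[0,-2.5,0,0],[0,-2,0,0]]]'
python3 v.py pics/s6.png
```

```text
t: 7.45
tcp_pos: [0.5095, -0.0788, 0.2177]
tool_rot: [1.0, 0.0, -0.0, -0.0]
force: [0.6, 0.2, 0.7]
finger_gap: -0.003
[ 0.50954406 -0.0787649   0.217678  ] [0.57815714 0.20048311 0.67672429]
tip crop px [270.05707426 211.53960281]
```

View pics/s6.png

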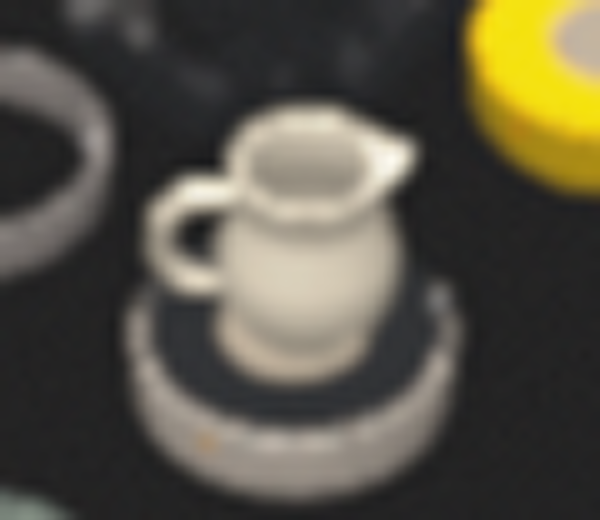

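The creamer is upright with its rim centre at about (307,162), against a target of (298,168), so about 3 mm off. I'll draw well clear and check both views unobstructed.

```bash
python3 -m jog '[[[0,10,0,0],[0,20,0,0],[0,20,20,0],[0,10,40,0],[0,0,50,0],[0,0,40,0],[-10,0,20,0],[-20,0,0,0]]]'
python3 -m jog '[[[-5,55,0,0],[-5,55,0,0],[-5,55,0,0],[-5,55,0,0],[-5,45,0,0],[0,30,0,0],[0,0,0,0],[0,0,0,0]]]'
python3 - <<'E'
from h import *
import cv2
f=lambda a:cv2.resize(a,None,fx=8,fy=8,interpolation=cv2.INTER_CUBIC)
a=manip.snapshot("side")[214:266,242:290,::-1];b=manip.snapshot("top")[188:240,298:346,::-1]
cv2.imwrite("pics/s7.png",np.hstack([f(a),f(b)]))
E
```

```text
t: 8.5
tcp_pos: [0.48, -0.0182, 0.3897]
tool_rot: [1.0, 0.001, 0.003, 0.001]
force: [-0.2, 0.7, -1.5]
finger_gap: 0.0
t: 9.5
tcp_pos: [0.4541, 0.2761, 0.3875]
tool_rot: [1.0, 0.001, -0.0, 0.0]
force: [-1.1, 0.2, -0.1]
finger_gap: 0.001
```

View pics/s7.png

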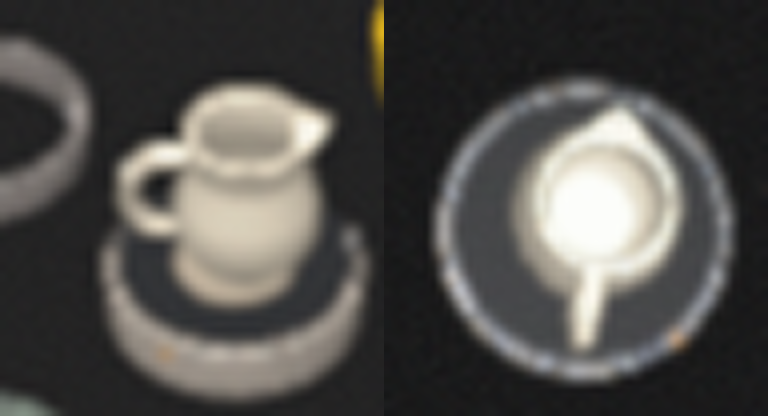

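Clear top view: the glass centre is at (585,229) and the rim centre at about (607,205), against (603,213) expected when centred. That puts the creamer about 3 mm off towards +x, and the side view agrees. It is upright, inside the 7 mm limit, and the arm is clear, so I'm handing in.

```bash
python3 -c "
from station import manip
print(manip.sense()['t']);print(manip.sign_off())"
```

```text
9.6
the job is handed in; nothing more can be done
None
```

The creamer stands upright near the middle of the warmer, about 3 mm off its axis, and I handed the job in at 9.6 s.

**What I did:** I used the shut fingertips, low on the belly, at about 0.03 m/s or less for nearly all of it. Two short pushes ran diagonally, clear of the lip and handle, and a last one ran along -y. I then lifted the arm and moved it about 0.4 m away.

**Last checks:**
- **Position:** The top view puts the creamer about 2.7 mm off in x and -1.2 mm in y. The side view gives about +3.2 mm in x and +1.8 mm in y. They agree in x but differ by about 3 mm in y, roughly the 2 mm calibration error plus my pixel reading. Either way it is inside the 7 mm limit.
- **Tilt and force:** It looked upright in every picture. Wrist force readings stayed at noise level, about 1 N.
- **Not checked:** I saw no contact with the bystanders, but I did not measure their positions again afterwards. I also left the remaining 3 mm alone rather than risk another push.

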